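# Catch the thread of a strip clamp's wing nut

### The job

On the physics bench, one of the two strip clamps still has its wing nut perched high on top of the thread. Turn that nut backward (counter-clockwise from above) until its wings are in line with the clamp's long side and it drops into the thread start, then turn it forward (clockwise) about a quarter turn, until its wings stand across the clamp and it is down on the strap, and let go. Leave the clamp that is already tight and the brass weight alone.

Things in the scene. Friction and masses are not known exactly. Their poses are not given: they have to be found in the camera images.
- nut_grip (a point): grip point of the loose steel wing nut: on its axis, 6 mm below the top of an upright blade (both wings) 10 mm thick, 60 long, 30 high, running along this point's x. The hub below is 34 mm across, 12 high, its top 24 mm under this point. This point is 83 mm above the bench while perched, 75 dropped into the thread, 71 home. Captive (cannot lift off), 0.2 kg, sinks by its own weight: a firm pinch holds it up
- clamp: clamp of the loose nut, bolted to the bench; origin on the stud's axis at bench height, x along its long side. Grey base 115 x 60 mm, 22 high; aluminium strap 105 x 36 mm, top at 35 mm; a steel strip 24 mm wide sticks out to 164 mm along +x, about 25 mm above the bench. While the nut is perched 12 mm of bare stud shows between it and the strap
- nut (a joint): turn of the loose nut, rad, growing clockwise from above (forward); turns easily (0.01 N m). 0: blade along the clamp's long side, over the thread start; 1.57: across it. Starts 0.6 to 1.0 on the thread's crest. Let free between -0.4 (stop) and 0.25 it drops 8 mm; turned forward from there it sinks 4 mm more, home from 1.25 on (stop 1.7). Not dropped first, it stays up on the crest
- done_wing (a point): point on one wing of the other nut, 26 mm out from its axis (this point's x points outward along the blade), 71 mm above the bench. Same nut on a same clamp with a shorter strip (to 114 mm from the axis): already tight down on its strap, it stays as it is
- weight: brass laboratory weight, cylinder 36 mm across with a small knob, 46 mm high, standing loose between the two clamps; origin at the centre of its underside
There are look-alikes about, which are no part of the job. Leave any orange look-alike of the clamp alone.

How it is judged:
By the outcome, as a careful person would: the job done as asked, in the order asked, and still so for the second after the job is handed in, with the robot touching nothing.
It also fails if it takes over 45 s, if anything falls off the work surface, if the arm or the gripper's body presses on something with over 40 N, if the wrist force passes 120 N, or if a joint passes its speed limit or range.

### The arm

A 6-joint arm with a two-finger parallel gripper is mounted at the origin on the work surface. World frame = base frame: x ahead of the robot, y to its left, z up, the work surface at z = 0. Lengths are in m, angles in degrees, forces in N, time in s.
With the tool pointing down it reaches from about 0.4 to 0.825 m from the base axis. Payload 7 kg.
Tool frame: the origin (TCP) lies between the finger pads; the fingertips stand 19 mm ahead of it and the grasp point (between the pads) is the TCP; z points along the fingers, y is the line along which they close (so a half turn about z gives the same grasp; the last joint's range is limited). The gripper opens to 88 mm and grips with 3 to 60 N. Pads are 19 mm wide; open, the fingers measure 130 mm over their backs; the gripper's body (78 mm by 193 mm) begins 47 mm behind the grasp point.
Start: joints at [81.71, 20.546, 0.682, 0, -70.136, -16.507], TCP at [0.283, 0.613, 0.246] pointing down, gripper open.
Joint ranges: [-176.03, 176.03], [-82.01, 121.73], [-58.28, 71.71], [-173.87, 95.51], [-174.79, -0.11], [-173.66, 173.66]. Speed limits (degrees/s): [136.94, 136.94, 172.46, 180, 180, 180].

### API

Orientations are given as [roll, pitch, yaw] about the fixed x, y, z axes, in that order (R = Rz(yaw) Ry(pitch) Rx(roll)).
In Python, from plant import get_obs, snapshot, close_job, spot_in, spot_point gives the robot as it stands.
- The arm moves only by the tool play_rows, never from a script. Its argument "plan" is a list of rows, each a list of 6 numbers: the shift along the tool's x, y, z in cm, then the turn, a rotation vector about the tool's x, y, z in degrees. A call has 1 to 20 rows; each row shifts and turns the commanded pose from where the row before left it, along the tool's axes as they then stand; what a row does not reach is not made up. A row lasts 1/12 s, in which the tool goes at most 41.7 mm and 7.16 degrees, less where a joint would pass 70% of its speed; a pose out of reach is approached as far as the arm can. A call is refused whole if a number of a shift passes 4.17 or a number of a turn 7.16, either way. A call with a gripper value outside its range is refused whole. "grip" is the finger opening in cm, from 0 to 8.76, set as the call begins (left out, the last holds). The fingers move at their own pace and stop on an object; the grip force is fixed at half the most. Time passes only in rows, so rows that do not move let the fingers close. It gives the time, the measured TCP pose, the force, the opening and the grip force at its end, in the units of the state.
- get_obs(): the state, without advancing time (a new reading comes with each control period).
- snapshot(name): name is "scene" or "top"; returns a dict with "frame" (400x640x3 uint8, red, green, blue), "fx", "fy", "cx", "cy" (pixels), "position" and "attitude" of the camera in the world. Camera axes: x right, y down, z forward; pixel columns grow to the right and rows downward; lengths in m; the calibration is good to about 2 mm. A picture is of the moment at which its call begins. There is no depth.
- close_job(): hands the job in; it is judged then, once.
Trained networks look in the newest picture that a camera, given by its name, has taken for a name from the list of things; names that differ only in an ending like _2 or _b are one class to them, and where a whole thing is asked for, a point or a joint stands for the part that bears it (a point fixed in the world has none). Each returns a list of dicts, best first, with "score" (0 to 1); they miss things now and then, are a little off and sometimes report something else, mostly with a low value. They report only what shows in the picture. A call takes as long as a camera call. They do not tell look-alikes from the thing itself.
- spot_in(camera, thing): "position" ([x, y, z] in m, in world coordinates, good to about 4 mm: the middle of the surface that is visible of it).
- spot_point(camera, thing): "position" ([x, y, z] in m, in world coordinates, good to about 4 mm: a listed point, or the origin of a listed thing).
The state is a dict: "clock": time; "joint_pos": joint angles; "qvel": joint speeds; "tau": joint torques, N m; "tool_pos": TCP position; "orientation": TCP orientation; "force": force on the tool from outside, world axes, zero at the start; "moment": the same for the moment, N m; "opening": finger opening in m; "gripper_force": force on a finger pad.
Only numpy, scipy, OpenCV 4.12 (cv2) and the standard library are available. Lean on these libraries where they do the work, as an engineer would, in place of code of your own. Each camera call takes 0.05 s, during which the arm holds its last target. There are 200 camera calls.

## Working session

There is one attempt and no reset: what is moved stays moved. The work goes in short steps, Python scripts to look and compute and a tool call to move; the robot and the scene stay as the last step left them, time stands still between calls to the robot, and variables do not carry over. Pictures are saved under pics/ and viewed, at most 10 in all, crops included, and the job is handed in when it is done.

Besides the shell and the picture viewer there is one more tool, called after "Emit:" in YAML: its name, and indented under it one key for each argument. play_rows: Moves the arm, as the interface text tells. Its arguments: {"type":"object","properties":{"plan":{"type":"array","items":{"type":"array","items":{"type":"number"}}},"grip":{"type":"number"}},"required":["plan"]}

```bash
mkdir -p pics
cat > h.py <<'E'
from plant import *
import numpy as np, cv2
def shot(cam,name,crop=None,scale=1):
    s=snapshot(cam); f=cv2.cvtColor(s["frame"],cv2.COLOR_RGB2BGR)
    if crop: x0,y0,x1,y1=crop; f=f[y0:y1,x0:x1]
    cv2.imwrite(f"pics/{name}.png",cv2.resize(f,None,fx=scale,fy=scale,interpolation=cv2.INTER_CUBIC)); return s
from scipy.spatial.transform import Rotation as R
def rot(s):
    a=np.array(s["attitude"],float)
    return a if a.shape==(3,3) else (R.from_euler('xyz',a,degrees=True).as_matrix() if a.size==3 else R.from_quat(a).as_matrix())
def proj(s,p):
    c=rot(s).T@(np.array(p)-s["position"]); return np.round([s["fx"]*c[0]/c[2]+s["cx"],s["fy"]*c[1]/c[2]+s["cy"]],1)
def ray(s,u,v,z):
    d=rot(s)@np.array([(u-s["cx"])/s["fx"],(v-s["cy"])/s["fy"],1]); p=np.array(s["position"]); return p+d*(z-p[2])/d[2]
E
python3 - <<'E'
from h import *
for c in("top","scene"):
    s=shot(c,c+"0"); print(c,s["position"],s["attitude"],s["fx"])
    for t in("nut_grip","clamp","done_wing","weight"):
        for r in spot_point(c,t)[:4]: print(t,np.round(r["position"],3),round(r["score"],2),proj(s,r["position"]))
o=get_obs(); print(o["clock"],o["tool_pos"],o["orientation"])
E
```

```text
top [0.38670602 0.04127468 1.14227695] [-173.14107988    1.34547751  -89.49357384] 493.8161393459293
nut_grip [0.69  0.009 0.082] 0.73 [339. 115.]
nut_grip [0.58  0.203 0.081] 0.68 [250.  163.8]
nut_grip [0.34  0.334 0.082] 0.67 [186.  274.1]
clamp [ 0.687  0.006 -0.002] 0.96 [339.1 125.9]
clamp [0.579 0.2   0.   ] 0.94 [256.5 170.3]
clamp [0.339 0.329 0.003] 0.58 [197.7 273.3]
done_wing [ 0.582 -0.233  0.073] 0.62 [449.5 164.2]
weight [ 0.475  0.023 -0.006] 0.69 [331.3 215.1]
scene [0.96615669 0.44084995 0.82506647] [-140.7709566    -0.54005293  131.36292767] 496.93790153513976
nut_grip [0.578 0.197 0.082] 0.88 [356.2 276. ]
nut_grip [0.685 0.008 0.082] 0.87 [236.5 253.9]
clamp [0.695 0.007 0.002] 0.88 [237.3 280.4]
clamp [ 0.579  0.195 -0.001] 0.87 [352.4 298.9]
clamp [ 0.341  0.33  -0.006] 0.58 [479.9 261.1]
weight [ 0.475  0.022 -0.   ] 0.82 [319.3 217.3]
weight [ 0.585 -0.235  0.074] 0.68 [193.2 162. ]
0.5 [0.28307585 0.61273397 0.24554521] [ 1.79998897e+02  1.95236751e-03 -2.47974045e+01]
```

View pics/top0.png

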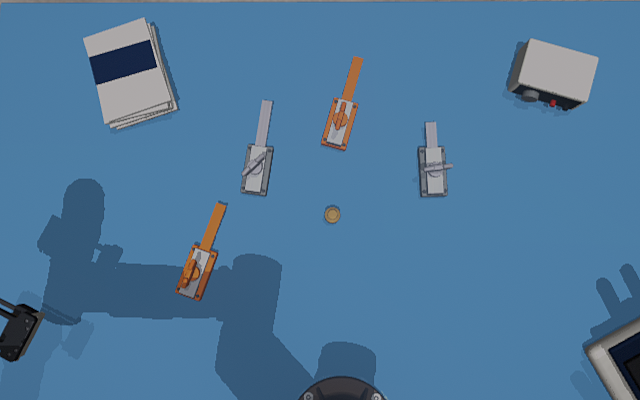

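View pics/scene0.png

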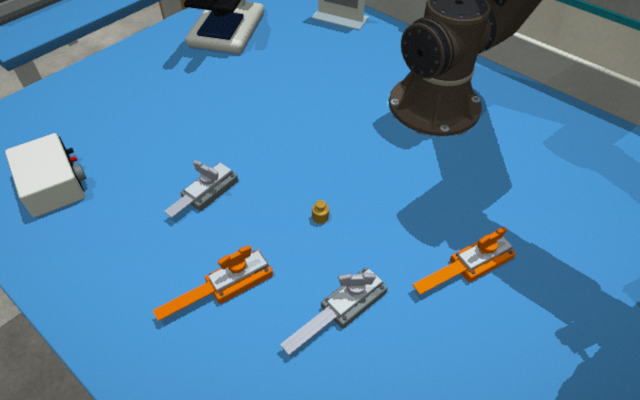

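The top view shows four candidates: the grey long-strip clamp at (257,168), the tight grey one with a short strip at (433,170), and orange look-alikes at (340,120) and (197,272). The weight is at (332,215). I choose the grey one at (257,168) and check it in a close crop.

Run:
```python
from h import *
s=shot("top","crop1",(225,90,295,205),5)
for u,v in[(272,101),(261,101)]: print(ray(s,u,v,.025)[:2])
```

```text
[0.73926249 0.16337685]
[0.73922579 0.18915413]
```

View pics/crop1.png

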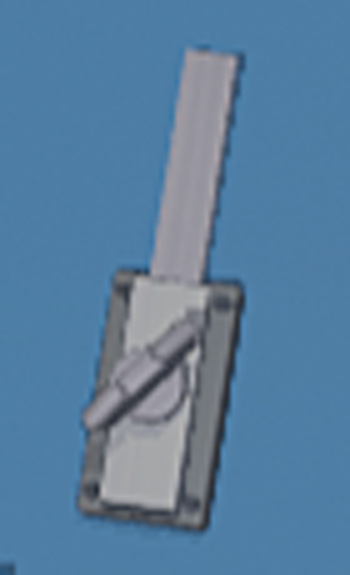

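The crop shows the grey clamp with a long bare strip. Its nut's blade runs from (90,420) to (198,322), oblique to the long side. Base corners are at about (118,270), (243,287), (208,530) and (80,515).

Run:
```python
from h import *
s=snapshot("top")
f=lambda u,v,z: ray(s,225+u/5,90+v/5,z)[:2]
c=[f(*p,.022) for p in[(118,270),(243,287),(208,530),(80,515)]]
ctr=np.mean(c,0); d=(c[0]+c[1]-c[2]-c[3])/2; w=c[0]-c[1]
print("base",ctr,np.linalg.norm(d),np.linalg.norm(w),np.degrees(np.arctan2(d[1],d[0])))
tip=f(213,53,.027); d2=tip-ctr; print("strip",np.linalg.norm(d2),np.degrees(np.arctan2(d2[1],d2[0])))
a,b=f(198,322,.087),f(90,420,.087); e=a-b; print("blade",(a+b)/2,np.linalg.norm(e),np.degrees(np.arctan2(e[1],e[0])))
for cam in("top","scene"):
    snapshot(cam)
    for t in("nut_grip","clamp"):
        for r in spot_point(cam,t):
            if np.linalg.norm(np.array(r["position"][:2])-[.58,.2])<.04: print(cam,t,np.round(r["position"],4))
```

```text
base [0.57636198 0.19427645] 0.11493569113194835 0.058813279601083186 -7.181642684890602
strip 0.1645379228683619 -7.266063263799967
blade [0.57804264 0.19361401] 0.06337745540881932 -46.70876083329629
top nut_grip [0.5778 0.2004 0.0819]
top nut_grip [ 0.5835  0.2005 -0.0023]
top clamp [ 5.814e-01  2.025e-01 -3.000e-04]
scene nut_grip [0.575  0.1981 0.0839]
scene clamp [ 0.5787  0.1985 -0.0022]
```

Base size (115×59), strip end (164.5 mm) and blade length (63 mm) match the description. Clamp yaw is −7.2°, and blade yaw is −46.7°, so the joint is about 0.69 rad, within the expected range. The stud axis is at about (0.577, 0.196), reach 0.61 m. I move above it with the tool x axis along the blade.

Emit:
play_rows:
  plan:
    - [2.94,1.7,0,0,0,0]
    - [2.94,1.7,0,0,0,0]
    - [2.94,1.7,0,0,0,0]
    - [2.94,1.7,0,0,0,0]
    - [2.94,1.7,0,0,0,0]
    - [2.94,1.7,0,0,0,0]
    - [2.94,1.7,0,0,0,0]
    - [2.94,1.7,0,0,0,0]
    - [2.94,1.7,0,0,0,0]
    - [2.94,1.7,0,0,0,0]
    - [2.94,1.7,0,0,0,0]
    - [2.94,1.7,0,0,0,0]
    - [2.94,1.7,0,0,0,0]
    - [2.94,1.7,0,0,0,0]
    - [2.94,1.7,0,0,0,0]
    - [0,0,0,0,0,5.5]
    - [0,0,0,0,0,5.5]
    - [0,0,0,0,0,5.5]
    - [0,0,0,0,0,5.5]
    - [0,0,0,0,0,0]
  grip: 5

```text
clock: 2.57
tool_pos: [0.5766, 0.1961, 0.2456]
orientation: [180.0, -0.0, -47.1]
force: [-0.1, 0.3, 0.6]
opening: 0.0499
gripper_force: 0.0
```

Emit:
play_rows:
  plan:
    - [0,0,3.8,0,0,0]
    - [0,0,3.8,0,0,0]
    - [0,0,3.8,0,0,0]
    - [0,0,0,0,0,0]

```text
clock: 2.9
tool_pos: [0.5722, 0.1942, 0.1243]
orientation: [179.4, 0.2, -46.7]
force: [-1.6, -0.3, -1.8]
opening: 0.0499
gripper_force: 0.0
```

Run:
```python
from h import *
s=shot("scene","hover",(290,200,430,320),5); print([ (proj(s,p)-[290,200])*5 for p in ([.577,.196,.089],[.577,.196,.035],[.577,.196,.112])])
```

```text
[array([333. , 365.5]), array([323. , 444.5]), array([338. , 329.5])]
```

View pics/hover.png

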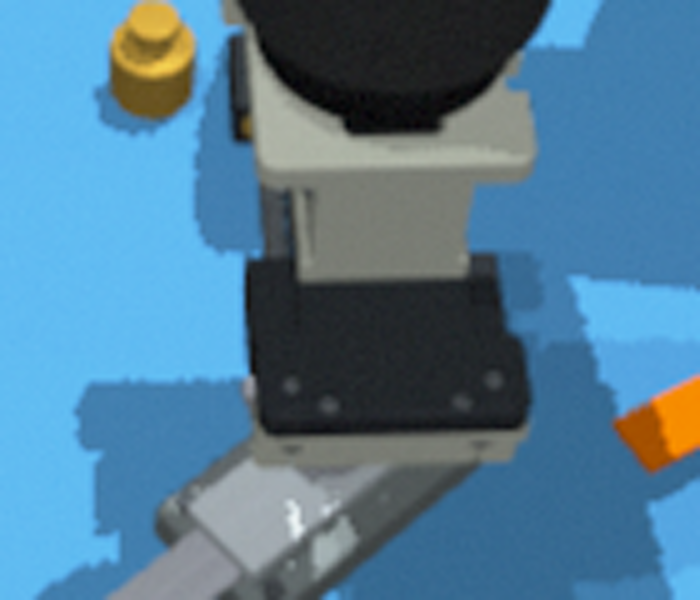

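The gripper hides the nut and no contact shows; the strip runs out at lower left around (150,560), and the weight is at (150,60). The tool was still settling, so I read the state and use the earlier measurement.

Emit:
play_rows:
  plan:
    - [0,0,0.7,0,0,0]
    - [0,0,0.7,0,0,0]
    - [0,0,0,0,0,0]
    - [0,0,0,0,0,0]
    - [0,0,0,0,0,0]
    - [0,0,0,0,0,0]

```text
clock: 3.45
tool_pos: [0.5769, 0.1965, 0.1186]
orientation: [-179.9, -0.0, -46.8]
force: [0.3, 0.1, 1.0]
opening: 0.05
gripper_force: 0.0
```

Emit:
play_rows:
  plan:
    - [0,0,0.7,0,0,0]
    - [0,0,0.7,0,0,0]
    - [0,0,0.7,0,0,0]
    - [0,0,0.7,0,0,0]
    - [0,0,0.7,0,0,0]
    - [0,0,0,0,0,0]
    - [0,0,0,0,0,0]
    - [0,0,0,0,0,0]

```text
clock: 4.12
tool_pos: [0.5766, 0.1964, 0.0825]
orientation: [180.0, -0.0, -46.8]
force: [-0.2, 1.2, -0.8]
opening: 0.0499
gripper_force: 0.0
```

Emit:
play_rows:
  plan:
    - [0,0,0,0,0,0]
    - [0,0,0,0,0,0]
    - [0,0,0,0,0,0]
    - [0,0,0,0,0,0]
    - [0,0,0,0,0,0]
    - [0,0,0,0,0,0]
    - [0,0,0,0,0,0]
    - [0,0,0,0,0,0]
  grip: 0

```text
clock: 4.78
tool_pos: [0.5786, 0.198, 0.0834]
orientation: [-179.7, -0.1, -46.8]
force: [5.2, 4.5, -2.7]
opening: 0.0097
gripper_force: 30.0
```

Emit:
play_rows:
  plan:
    - [0,-0.25,0,0,0,0]
    - [0,0,0,0,0,0]
    - [0,0,0,0,0,-2]
    - [0,0,0,0,0,-4]
    - [0,0,0,0,0,-4]
    - [0,0,0,0,0,-4]
    - [0,0,0,0,0,-4]
    - [0,0,0,0,0,-2]
    - [0,0,0,0,0,0]
    - [0,0,0,0,0,0]

```text
clock: 5.62
tool_pos: [0.5787, 0.1982, 0.0826]
orientation: [-180.0, -0.0, -26.9]
force: [3.5, 0.6, -1.8]
opening: 0.0098
gripper_force: 30.0
```

Emit:
play_rows:
  plan:
    - [0.1,0,0,0,0,-2]
    - [0,0,0,0,0,-4]
    - [0,0,0,0,0,-4]
    - [0,0,0,0,0,-4]
    - [0,0,0,0,0,-4]
    - [0,0,0,0,0,-2]
    - [0,0,0,0,0,0]
    - [0,0,0,0,0,0]
    - [0,0,0,0,0,0]

```text
clock: 6.37
tool_pos: [0.5789, 0.1982, 0.0824]
orientation: [-180.0, 0.0, -7.0]
force: [-1.1, 5.9, -2.2]
opening: 0.0098
gripper_force: 30.0
```

Run:
```python
from h import *
o=get_obs(); print(o["joint_pos"],o["moment"],o["force"])
```

```text
[ 37.14038028  23.1729593  -18.83907084  -0.06447823 -47.9748182
  45.9519042 ] [1.98665332 0.30000006 0.04332253] [-1.12492472  5.9019374  -2.18386148]
```

Emit:
play_rows:
  plan:
    - [0,-0.15,0,0,0,0]
    - [0,0,0,0,0,0]

```text
clock: 6.53
tool_pos: [0.5788, 0.1984, 0.0822]
orientation: [179.9, 0.1, -6.9]
force: [0.5, -1.6, -2.0]
opening: 0.0097
gripper_force: 30.0
```

Emit:
play_rows:
  plan:
    - [0,0,0,0,0,0]
    - [0,0,0,0,0,0]
    - [0,0,0,0,0,0]
    - [0,0,0,0,0,0]
    - [0,0,0,0,0,0]
    - [0,0,0,0,0,0]
  grip: 4

```text
clock: 7.03
tool_pos: [0.5794, 0.199, 0.0826]
orientation: [-180.0, -0.0, -6.8]
force: [-0.1, 0.1, 0.0]
opening: 0.0385
gripper_force: 0.0
```

Run:
```python
from h import *
s=shot("scene","drop",(310,220,410,310),6)
for z in(.089,.081): print(z,[(proj(s,[.5788+r*np.cos(np.radians(-7)),.1985+r*np.sin(np.radians(-7)),z])-[310,220])*6 for r in(-.03,.03)])
print([np.round(r["position"],3) for r in spot_point("scene","nut_grip")])
```

```text
0.089 [array([356.4, 269.4]), array([207. , 388.2])]
0.081 [array([354. , 284.4]), array([205.2, 402.6])]
[array([0.339, 0.328, 0.083]), array([0.684, 0.01 , 0.08 ]), array([0.577, 0.198, 0.078])]
```

View pics/drop.png

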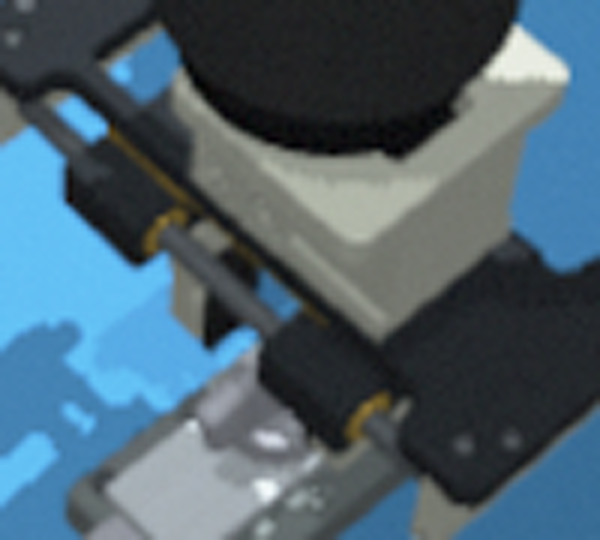

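The blade's outer end is in line with the clamp, its top near (203,404). That matches the dropped prediction (402) rather than perched (388), so the nut is in the thread. I lower 8 mm and regrip.

Emit:
play_rows:
  plan:
    - [0,0,0.4,0,0,0]
    - [0,0,0.4,0,0,0]
    - [0,0,0,0,0,0]
    - [0,0,0,0,0,0]

```text
clock: 7.47
tool_pos: [0.5791, 0.1989, 0.074]
orientation: [180.0, 0.0, -6.8]
force: [0.3, 0.5, 0.1]
opening: 0.0401
gripper_force: 0.0
```

Emit:
play_rows:
  plan:
    - [0,0,0,0,0,0]
    - [0,0,0,0,0,0]
    - [0,0,0,0,0,0]
    - [0,0,0,0,0,0]
    - [0,0,0,0,0,0]
    - [0,0,0,0,0,0]
  grip: 0

```text
clock: 7.97
tool_pos: [0.5793, 0.1983, 0.0746]
orientation: [179.9, 0.0, -6.8]
force: [-1.1, -3.5, 0.3]
opening: 0.01
gripper_force: 30.0
```

Emit:
play_rows:
  plan:
    - [0,0,0,0,0,2]
    - [0,0,0.03,0,0,4]
    - [0,0,0.03,0,0,4]
    - [0,0,0.03,0,0,4]
    - [0,0,0.03,0,0,4]
    - [0,0,0.03,0,0,4]
    - [0,0,0.03,0,0,4]
    - [0,0,0.03,0,0,4]
    - [0,0,0,0,0,0]
    - [0,0,0,0,0,0]

```text
clock: 8.8
tool_pos: [0.5792, 0.198, 0.0732]
orientation: [179.9, -0.0, -36.8]
force: [-1.7, -3.9, 5.7]
opening: 0.0096
gripper_force: 30.0
```

Emit:
play_rows:
  plan:
    - [0.06,0.03,0,0,0,2]
    - [0,0,0.02,0,0,4]
    - [0,0,0.02,0,0,4]
    - [0,0,0.02,0,0,4]
    - [0,0,0.02,0,0,4]
    - [0,0,0.02,0,0,4]
    - [0,0,0.02,0,0,4]
    - [0,0,0.02,0,0,4]
    - [0,0,0,0,0,0]
    - [0,0,0,0,0,0]

```text
clock: 9.63
tool_pos: [0.5788, 0.1977, 0.0712]
orientation: [179.9, -0.0, -66.7]
force: [-5.3, -2.9, 5.0]
opening: 0.0094
gripper_force: 30.0
```

Emit:
play_rows:
  plan:
    - [0,0,0,0,0,2]
    - [0,0,0.02,0,0,4]
    - [0,0,0.01,0,0,4]
    - [0,0,0,0,0,4]
    - [0,0,0,0,0,4]
    - [0,0,0,0,0,4]
    - [0,0,0,0,0,4]
    - [0,0,0,0,0,4]
    - [0,0,0,0,0,0]
    - [0,0,0,0,0,0]
    - [0,0,0,0,0,0]

```text
clock: 10.55
tool_pos: [0.5785, 0.1977, 0.0703]
orientation: [179.9, -0.1, -96.7]
force: [-5.2, -2.4, 2.7]
opening: 0.0096
gripper_force: 30.0
```

Emit:
play_rows:
  plan:
    - [0.1,0.12,0,0,0,0]
    - [0,0,0,0,0,0]
    - [0,0,0,0,0,0]

```text
clock: 10.8
tool_pos: [0.5785, 0.1976, 0.0707]
orientation: [-180.0, 0.0, -96.7]
force: [-0.7, -1.4, -0.5]
opening: 0.01
gripper_force: 30.0
```

Emit:
play_rows:
  plan:
    - [0,0,0,0,0,0]
    - [0,0,0,0,0,0]
    - [0,0,0,0,0,0]
    - [0,0,0,0,0,0]
    - [0,0,0,0,0,0]
    - [0,0,0,0,0,0]
  grip: 5

```text
clock: 11.3
tool_pos: [0.5785, 0.1977, 0.0708]
orientation: [-180.0, 0.0, -96.8]
force: [0.2, -1.0, -0.7]
opening: 0.044
gripper_force: 0.0
```

Emit:
play_rows:
  plan:
    - [0,0,-0.5,0,0,0]
    - [0,0,-1,0,0,0]
    - [0,0,-2,0,0,0]
    - [0,0,-3,0,0,0]
    - [0,0,-3,0,0,0]
    - [0,0,-3,0,0,0]
    - [0,0,-3,0,0,0]
    - [3,0,-1,0,0,0]
    - [3,0,0,0,0,0]
    - [3,0,0,0,0,0]
    - [3,0,0,0,0,0]
    - [3,0,0,0,0,0]
    - [3,0,0,0,0,0]
    - [3,0,0,0,0,0]
    - [3,0,0,0,0,0]
    - [0,0,0,0,0,0]
    - [0,0,0,0,0,0]

```text
clock: 12.72
tool_pos: [0.5498, -0.0422, 0.2369]
orientation: [-179.9, 0.0, -96.9]
force: [0.0, 0.5, -0.4]
opening: 0.0501
gripper_force: 0.0
```

Run:
```python
from h import *
o=get_obs(); print(o["clock"],o["tool_pos"])
s=shot("scene","end",(280,220,440,340),5)
for z in(.077,.081,.089): print(z,[(proj(s,[.5788+r*np.cos(np.radians(-97)),.1985+r*np.sin(np.radians(-97)),z])-[280,220])*5 for r in(-.03,.03)])
t=shot("top","end_t",(225,90,475,240),3)
for c in("scene","top"): print([np.round(r["position"],3) for r in spot_point(c,"nut_grip")])
```

```text
12.7167 [ 0.54976995 -0.04216946  0.23694109]
0.077 [array([444.5, 348.5]), array([323.5, 236. ])]
0.081 [array([445.5, 342.5]), array([324.5, 230. ])]
0.089 [array([447.5, 330.5]), array([325.5, 218. ])]
[array([0.575, 0.199, 0.072]), array([0.34 , 0.327, 0.082]), array([0.684, 0.005, 0.079]), array([ 0.582, -0.234,  0.074])]
[array([0.34 , 0.331, 0.081])]
```

View pics/end.png

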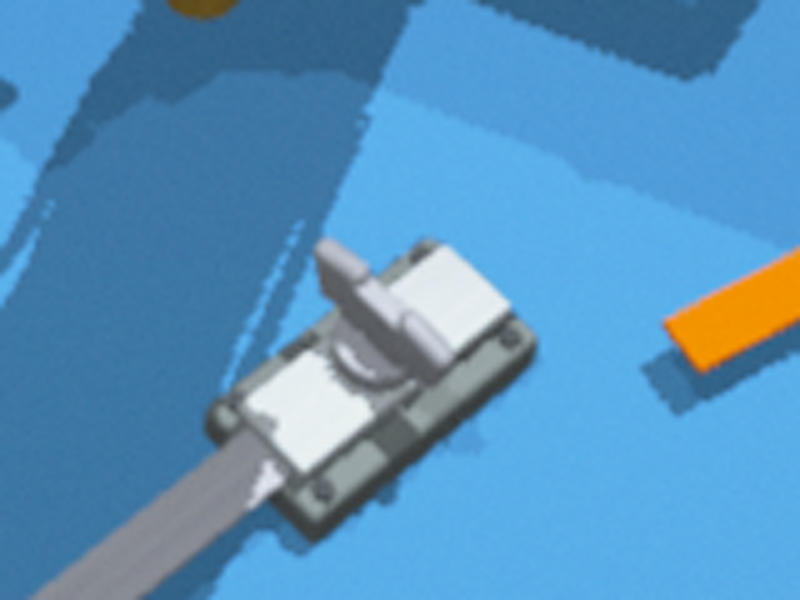

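View pics/end_t.png

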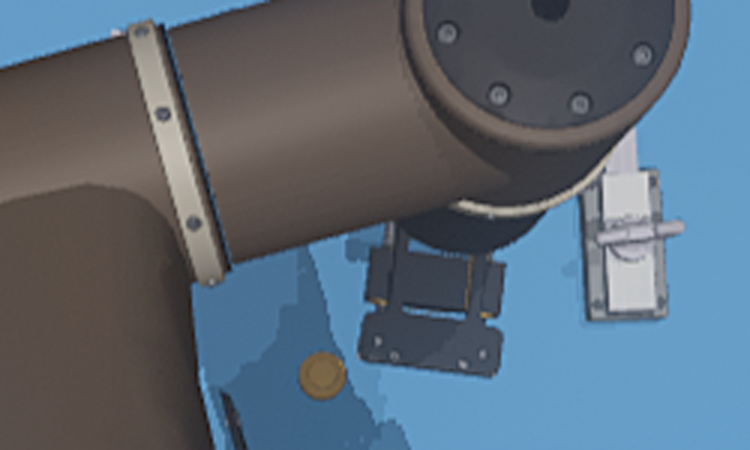

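The scene crop shows the blade across the clamp, from (325,240) to (445,350), which matches the home-height prediction, with the hub down on the strap. The tight clamp at (632,235) in the top crop and the weight at (323,375) are untouched, and the arm is clear.

```bash
python3 -c "
from plant import *
print(close_job())"
```

```text
the job is handed in; nothing more can be done
None
```

The loose nut was turned back until it dropped into the thread start, then turned forward about a quarter turn; it now sits down on the strap with its wings across the clamp. It is released, the tight clamp and brass weight are untouched, and the job was handed in at about 13 s (no verdict came back).

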